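Load the lidded inset pots into the counter-top cold well

ROBOT

A 6-joint arm with a two-finger parallel gripper is mounted at the origin on a cart in front of the work surface, level with it; the furniture and walls round the work are solid. World frame = base frame: x ahead of the robot, y to its left, z up, the work surface at z = 0. Lengths are in m, angles in rad, forces in N, time in s.
With the tool pointing down it reaches from about 0.25 to 0.725 m from the base axis. Payload 4 kg.
Tool frame: the origin (TCP) lies midway between the tips of the shut fingers; the grasp point (between the pads) lies grip_point_offset behind it (grip_point_offset is the distance from the TCP to the grasp point, in m); z points along the fingers, y is the line along which they close (so a half turn about z gives the same grasp; the last joint's range is limited). The gripper opens to 85 mm and grips with 20 to 120 N. Pads are 22 mm wide; open, the fingers measure 114 mm over their backs; the gripper's body (76 mm by 85 mm) begins 54 mm behind the grasp point. The pads swing forward as they close: fully open they stand 13 mm farther back than shut.
Start: joints at [1.261, 0.241, 0.005, 1.335, 0, 1.571], TCP at [0.152, 0.476, 0.231] pointing down, gripper open.
Joint ranges: [-2.72, 2.72], [-1.05, 1.87], [-1.09, 1.28], [-1.99, 2.15], [-1.42, 1.44], [-3.14, 3.14]. Speed limits (rad/s): [2.79, 2.79, 3.14, 3.14, 3.14, 3.14].

INTERFACE

Orientations are given as a unit quaternion [x, y, z, w].
In Python, from workcell import * gives the robot as it stands. The module is installed in compiled form; this text tells all that it offers.
- The arm moves only by the tool arm_command, never from a script. Its arguments are lists of equal length, an entry for each row: "slide": the shift along the tool's x, y, z in cm, a list of three; "spin": the turn about the tool's z in degrees. A call has exactly 5 rows; each row is the pose to reach, as a shift and turn from the pose commanded when the call began, along the tool's axes at that moment; what a row does not reach only later rows make up. A row lasts 1/8 s, in which the tool goes at most 62.5 mm and 10.7 degrees, less where a joint would pass 70% of its speed; a pose out of reach is approached as far as the arm can. A call with a gripper value outside its range is refused whole. "jaw" is the finger opening in cm, from 0 to 8.54, set as the call begins (left out, the last holds). The fingers move at their own pace and stop on an object; the grip force is fixed at half the most. Time passes only in rows, so rows that repeat a pose let the fingers close, or fill a call up. It gives the time, the measured TCP pose, the force, the opening and the grip force at its end, in the units of the state.
- get_obs(): the state, without advancing time (a new reading comes with each control period).
- camera(name): name is "side" or "top"; returns a dict with "pixels" (420x560x3 uint8, red, green, blue), "range_z" (420x560 float32, m along the optical axis (not along the pixel's ray), 0 where there is no reading), "intrinsics" (3x3 intrinsics, pixels), "k1" (the pictures are not rectified: a ray, as slopes to the right and down, at radius r is drawn at 1 + k1 r^2 times it, then the intrinsics apply), "rvec" (rotation vector, rad) and "tvec" (3), from world to camera coordinates, as OpenCV has them. Camera axes: x right, y down, z forward; pixel columns grow to the right and rows downward; lengths in m; the calibration is good to about 2 mm. A picture is of the moment at which its call begins.
- job_done(): hands the job in; it is judged then, once.
Trained networks look in a picture, given as the dict that the camera call returned (one of the last four; its "shot" number tells which), for a name from the list of things; names that differ only in an ending like _2 or _b are one class to them, and where a whole thing is asked for, a point or a joint stands for the part that bears it (a point fixed in the world has none). Each returns a list of dicts, best first, with "confidence" (0 to 1); they miss things now and then, are a little off and sometimes report something else, mostly with a low value. They report only what shows in the picture. A call takes as long as a camera call.
- recognise(picture, thing): "centre" ([column, row] in pixels, amid what is visible of it).
- landmark_of(picture, thing): "centre" ([column, row] in pixels: a listed point, or the origin of a listed thing).
The state is a dict: "clock": time; "joint_pos": joint angles; "joint_vel": joint speeds; "tau": joint torques, N m; "eef_pos": TCP position; "tool_rot": TCP orientation; "ft_force": force on the tool from outside, world axes, zero at the start; "ft_torque": the same for the moment, N m; "grip_width": finger opening in m; "grasp_force": force on a finger pad.
Only numpy, scipy, OpenCV 4.12 (cv2) and the standard library are available. Lean on these libraries where they do the work, as an engineer would, in place of code of your own. Each camera call takes 0.05 s, during which the arm holds its last target. There are 200 camera calls.

TASK

Get the cold well ready for service: hang each of the three lidded steel pots in the opening of the well that is made for its size, so that it sits upright with its flange flat on the plate all round. Each can be lifted by its knob; lower it in gently, do not let it drop. The steel pot without a lid is waiting to be washed: leave it standing where it is.

Things in the scene. Friction and masses are not known exactly. Their poses are not given: they have to be found in the camera images.
- small_pot: the smallest lidded steel pot, loose, upright on the worktop. Tapered round body 28 mm across at the foot, 41 mm under the flange; flange 56 mm across, its underside 60 mm above the foot; flat lid locked on, to 67 mm; black round knob 21 mm across in its middle, from 67 to 94 mm, carries the whole pot (about 200 g). Origin: centre of the underside; z up through the knob.
- medium_pot: the middle-sized lidded steel pot, loose, upright on the worktop. Tapered round body 43 mm across at the foot, 56 mm under the flange; flange 71 mm across, its underside 60 mm above the foot; flat lid locked on, to 67 mm; black round knob 21 mm across in its middle, from 67 to 94 mm, carries the whole pot (about 280 g). Origin: centre of the underside; z up through the knob.
- large_pot: the largest lidded steel pot, loose, upright on the worktop. Tapered round body 58 mm across at the foot, 71 mm under the flange; flange 86 mm across, its underside 60 mm above the foot; flat lid locked on, to 67 mm; black round knob 21 mm across in its middle, from 67 to 94 mm, carries the whole pot (about 360 g). Origin: centre of the underside; z up through the knob.
- open_pot: steel inset pot of the middle size (flange 71 mm across, 63 mm high) without lid or knob, open and empty, standing upright among the lidded pots. It stays where it is. Origin: centre of its underside.
- small_opening: steel plate with the smallest round opening, 46 mm across, for the smallest pot; one of the four 89 mm square plates fixed in the cold well's top, in any order. Origin: centre of the opening at the plate's underside, z up; top face 4 mm above it and 76 mm above the worktop. Hollow below, dark floor 11 mm above the worktop. A pot hung here has its underside 16 mm above the worktop.
- medium_opening: steel plate with the middle-sized round opening, 61 mm across, for the middle-sized pot; one of the four 89 mm square plates fixed in the cold well's top, in any order. Origin: centre of the opening at the plate's underside, z up; top face 4 mm above it and 76 mm above the worktop. Hollow below, dark floor 11 mm above the worktop. A pot hung here has its underside 16 mm above the worktop.
- large_opening: steel plate with the largest round opening, 76 mm across, for the largest pot; one of the four 89 mm square plates fixed in the cold well's top, in any order. Origin: centre of the opening at the plate's underside, z up; top face 4 mm above it and 76 mm above the worktop. Hollow below, dark floor 11 mm above the worktop. A pot hung here has its underside 16 mm above the worktop.
- cold_well: counter-top cold well, a fixed square steel box 194 x 194 mm, 76 mm high, at the robot's left. Its top is four square plates, two by two: three with openings, one closed with a small black knob (16 mm high), not used. Origin: centre of its underside; x, y along its edges. Between it and the pots the slicer stands, 400 mm high, from 0.41 m ahead of the base: carry round in front of it.

How it is judged:
By the outcome, as a careful person would: the job done as asked, in the order asked, and still so for the second after the job is handed in, with the robot touching nothing.
It also fails if it takes over 131 s, if anything falls off the work surface, if the arm or the gripper's body presses on something with over 40 N, if the wrist force passes 120 N, or if a joint passes its speed limit or range.

## Working session

There is one attempt and no reset: what is moved stays moved. The work goes in short steps, Python scripts to look and compute and a tool call to move; the robot and the scene stay as the last step left them, time stands still between calls to the robot, and variables do not carry over. Pictures are saved under pics/ and viewed, at most 14 in all, crops included, and the job is handed in when it is done.

Besides the shell and the picture viewer there is one more tool, called by a JSON object that holds its "name" and its "arguments". arm_command: Moves the arm, as the interface text tells. Its arguments: {"type":"object","properties":{"slide":{"type":"array","items":{"type":"array","items":{"type":"number"}}},"spin":{"type":"array","items":{"type":"number"}},"jaw":{"type":"number"}},"required":["slide","spin"]}

```bash
mkdir -p pics; cat > h.py <<'E'
from workcell import *
import numpy as np, cv2
from scipy.spatial.transform import Rotation as R
def world(p,uv,z=None,patch=2):
    K=p["intrinsics"];k1=p["k1"];u,v=uv
    d=np.array([(u-K[0,2])/K[0,0],(v-K[1,2])/K[1,1]]);s=d.copy()
    for _ in range(20): s=d/(1+k1*(s@s))
    Rm=cv2.Rodrigues(np.array(p["rvec"],float))[0];t=np.array(p["tvec"],float).ravel()
    ray=Rm.T@np.array([s[0],s[1],1]);o=-Rm.T@t
    if z is not None: return o+ray*(z-o[2])/ray[2]
    a=p["range_z"][int(v)-patch:int(v)+patch+1,int(u)-patch:int(u)+patch+1];a=a[a>0]
    return o+ray*np.median(a) if len(a) else None
def cloud(p):
    K=np.array(p["intrinsics"],float);h,w=p["range_z"].shape
    uv=np.stack(np.meshgrid(np.arange(w),np.arange(h)),-1).reshape(-1,2).astype(float)
    d=(uv-[K[0,2],K[1,2]])/[K[0,0],K[1,1]];s=d.copy()
    for _ in range(20): s=d/(1+p["k1"]*(s**2).sum(1,keepdims=True))
    Rm=cv2.Rodrigues(np.array(p["rvec"],float))[0];t=np.array(p["tvec"],float).ravel()
    z=p["range_z"].reshape(-1,1)
    W=(np.c_[s,np.ones(len(s))]*z-t)@Rm
    W[z[:,0]<=0]=np.nan
    return W.reshape(h,w,3)
E
python3 - <<'E'
from h import *
o=get_obs();print({k:np.round(v,3) for k,v in o.items()})
try: print(grip_point_offset)
except Exception as e: print(e)
for c in("top","side"):
    p=camera(c);cv2.imwrite(f"pics/{c}0.png",p["pixels"][:,:,::-1])
    print(c,-cv2.Rodrigues(np.array(p["rvec"]))[0].T@np.array(p["tvec"]).ravel(),p["k1"])
    for t in "small_pot medium_pot large_pot open_pot small_opening medium_opening large_opening cold_well".split():
        for f in(recognise,landmark_of):
            for r in f(p,t)[:3]:
                w=world(p,r["centre"]);print(t,f.__name__,np.round(r["centre"],1),round(r["confidence"],2),None if w is None else np.round(w,3))
E
```

```text
{'clock': np.float64(0.0), 'joint_pos': array([1.261, 0.241, 0.004, 1.335, 0.   , 1.571]), 'joint_vel': array([ 0.001,  0.002, -0.   , -0.001,  0.   ,  0.001]), 'tau': array([ 1.0000e-03, -3.7232e+01,  2.5241e+01,  1.7000e-02,  0.0000e+00,
        0.0000e+00]), 'eef_pos': array([0.152, 0.476, 0.23 ]), 'tool_rot': array([ 0.154,  0.988, -0.001, -0.   ]), 'ft_force': array([0.182, 0.919, 0.199]), 'ft_torque': array([ 0.033, -0.005, -0.014]), 'grasp_force': np.float64(0.0), 'grip_width': np.float64(0.085)}
0.0187
top [0.27029031 0.01935983 1.74108348] 0.012421175571973085
small_pot call [394.3 190.8] 0.65 [ 0.559 -0.409  0.072]
small_pot call [391.7 192.9] 0.5 [ 0.554 -0.402  0.064]
small_pot call [164.1 216. ] 0.5 [0.474 0.352 0.077]
medium_pot call [371.6 200.7] 0.58 [ 0.523 -0.328  0.093]
medium_pot call [366.8 204.3] 0.61 [ 0.515 -0.317  0.067]
large_pot call [399.1 219.7] 0.96 [ 0.46  -0.417  0.089]
large_pot call [391.3 220.8] 0.76 [ 0.459 -0.397  0.067]
open_pot call [365.5 230.2] 0.61 [ 0.433 -0.322  0.009]
open_pot call [361.8 233.1] 0.63 [ 0.424 -0.31   0.005]
open_pot call [1
[... 999 characters left out ...]
 -0.342  0.074]
large_pot call [295.9 357. ] 0.56 [ 0.465 -0.45   0.067]
open_pot call [269.8 305.4] 0.78 [ 0.432 -0.285  0.025]
open_pot call [269.4 317.3] 0.62 [ 0.424 -0.339  0.059]
small_opening call [255.1 133.6] 0.73 [0.478 0.418 0.077]
small_opening call [263.1 134.4] 0.51 [0.513 0.467 0.039]
medium_opening call [231.8 135.9] 0.77 [0.392 0.423 0.073]
medium_opening call [259.2 130.3] 0.62 [0.497 0.446 0.072]
medium_opening call [239.5 137.4] 0.51 [0.421 0.452 0.045]
large_opening call [274.5 144.1] 0.41 [ 0.489 -0.018  0.317]
cold_well call [244.8 161.2] 0.72 [0.425 0.26  0.072]
cold_well call [257.  129.9] 0.67 [0.489 0.451 0.072]
cold_well call [256.1 159.7] 0.74 [0.464 0.267 0.068]
```

```bash
python3 - <<'E'
import cv2
a=cv2.imread("pics/top0.png")[150:270,110:430]
cv2.imwrite("pics/top0c.png",cv2.resize(a,None,fx=2.5,fy=2.5,interpolation=cv2.INTER_CUBIC))
E
```

```text
(no output)
```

View pics/top0.png

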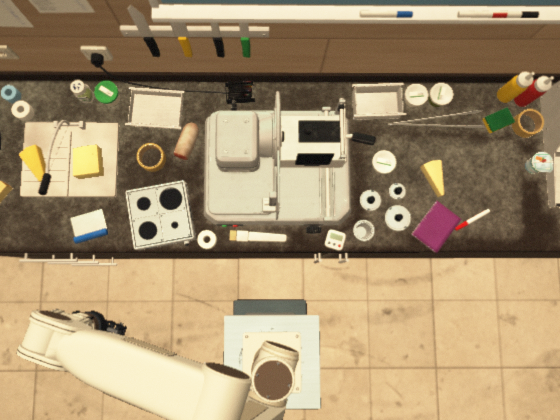

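View pics/top0c.png

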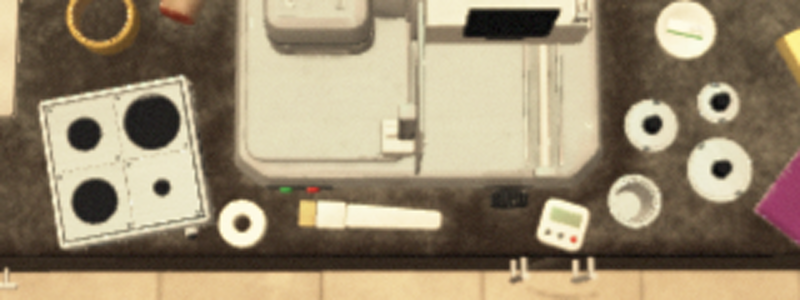

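View pics/side0.png

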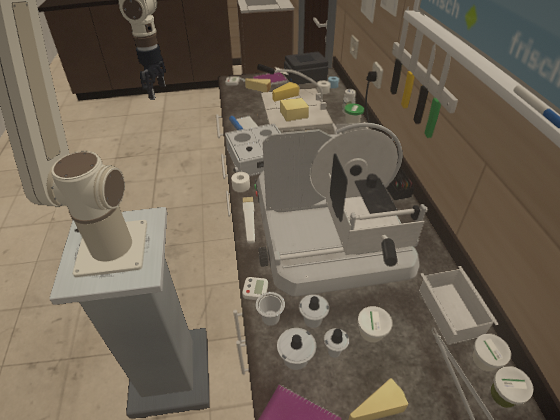

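The top view shows small pot (397,190), medium (371,200), large (398,218), open pot (364,230). The well has its small opening at about (144,204), large (171,199), medium (148,230) and the closed plate's knob at (175,225). Next I measure these precisely.

```bash
cat > m.py <<'E'
from h import *
def blob(p,c,r,thr,dark=True,z=.075):
    """dark/bright blob fit near pixel c at 8x; returns world centre, diameters"""
    s=8;x0,y0=int(c[0]-r),int(c[1]-r)
    g=cv2.cvtColor(p["pixels"],cv2.COLOR_RGB2GRAY)[y0:y0+2*r+1,x0:x0+2*r+1]
    G=cv2.resize(g,None,fx=s,fy=s,interpolation=cv2.INTER_CUBIC)
    m=((G<thr) if dark else (G>thr)).astype(np.uint8)
    cs,_=cv2.findContours(m,cv2.RETR_EXTERNAL,cv2.CHAIN_APPROX_NONE)
    k=max(cs,key=cv2.contourArea);k=cv2.convexHull(k) if not dark else k
    e=k.reshape(-1,2).astype(float)
    e=(e+.5)/s-.5+[x0,y0]
    W=np.array([world(p,q,z)[:2] for q in e]).astype(np.float32)
    A=np.c_[2*W,np.ones(len(W))];q=np.linalg.lstsq(A,(W**2).sum(1),rcond=None)[0]
    return q[:2],2*np.sqrt(q[2]+q[:2]@q[:2])
if __name__=="__main__":
    p=camera("top")
    for thr in(70,95,120):
        print(thr)
        for n,c,r in(("smallO",(143.6,203.6),11),("largeO",(170.8,198.8),15),("medO",(148,230),14),("closedknob",(174.8,224.8),6)):
            print(n,*np.round(blob(p,c,r,thr,True,.074 if n!="closedknob" else .092),4))
        for n,c in(("small",(397.5,191)),("medium",(371,200)),("large",(398.5,218))):
            print(n,"knob",*np.round(blob(p,c,6,thr,True,.090),4))
    for thr in(110,130,150):
        for n,c,r in(("small",(397,191),10),("medium",(370,200),14),("large",(397.5,218),16)):
            print(thr,n,"flange",*np.round(blob(p,c,r,thr,False,.063),4))
    for c in("top","side"):
        W=cloud(p if c=="top" else camera(c))
        for n,q,d in(("small",(.555,-.405),.028),("medium",(.515,-.32),.035),("large",(.459,-.40),.043)):
            D=np.hypot(W[...,0]-q[0],W[...,1]-q[1])
            m=(W[...,2]>.082)&(D<.04);f=(W[...,2]>.056)&(W[...,2]<.08)&(D<d+.015)
            print(c,n,"knob",np.round(W[m].mean(0),4),"flange midrange",np.round((np.nanpercentile(W[f],3,axis=0)+np.nanpercentile(W[f],97,axis=0))/2,4))
    W=cloud(p)
    for y in np.arange(-.32,.25,.04):
        for_=[]
        for x in(.36,.38,.40,.42,.46,.5,.54,.58):
            m=(abs(W[...,0]-x)<.012)&(abs(W[...,1]-y)<.02);for_.append(round(float(np.nanmax(W[m][:,2])),2) if m.any() else -1)
        print(round(y,2),for_)
E
python3 m.py
```

```text
70Traceback (most recent call last):
  File "m.py", line 20, in <module>
    print(n,*np.round(blob(p,c,r,thr,True,.074 if n!="closedknob" else .092),4))
             ~~~~~~~~^^^^^^^^^^^^^^^^^^^^^^^^^^^^^^^^^^^^^^^^^^^^^^^^^^^^^^^^^^
    return _wrapfunc(a, 'round', decimals=decimals, out=out)
    return _wrapit(obj, method, *args, **kwds)
    conv = _array_converter(obj)
ValueError: setting an array element with a sequence. The requested array has an inhomogeneous shape after 1 dimensions. The detected shape was (2,) + inhomogeneous part.
```

```bash
sed -i 's/return q\[:2\],2\*np.sqrt(q\[2\]+q\[:2\]@q\[:2\])/return np.r_[q[:2],2*np.sqrt(q[2]+q[:2]@q[:2])]/; s/print(\(.*\)\*np.round(blob/print(\1np.round(blob/' m.py
python3 m.py
```

```text
70
smallO [0.5166 0.4225 0.0403]
largeO [0.5328 0.3339 0.0694]
medO [0.4281 0.4058 0.0554]
closedknob [0.4441 0.3156 0.0172]
small knob [ 0.5579 -0.4162  0.0222]
medium knob [ 0.5271 -0.3255  0.0216]
large knob [ 0.4686 -0.4145  0.0215]
95
smallO [0.5167 0.4225 0.0422]
largeO [0.5329 0.334  0.0714]
medO [0.4282 0.4058 0.0572]
closedknob [0.4441 0.3157 0.019 ]
small knob [ 0.5579 -0.4162  0.0239]
medium knob [ 0.5272 -0.3254  0.0233]
large knob [ 0.4686 -0.4146  0.0233]
120
smallO [0.5168 0.4225 0.0437]
largeO [0.5331 0.3341 0.073 ]
medO [0.4283 0.4059 0.0588]
closedknob [0.4442 0.3158 0.0206]
small knob [ 0.558  -0.4162  0.0254]
medium knob [ 0.5273 -0.3254  0.0247]
large knob [ 0.4686 -0.4146  0.0248]
110 small flange [ 0.5597 -0.4197  0.064 ]
110 medium flange [ 0.5295 -0.3299  0.0756]
110 large flange [ 0.4711 -0.4192  0.092 ]
130 small flange [ 0.5611 -0.4202  0.0591]
130 medium flange [ 0.5302 -0.3294  0.0733]
130 large flange [ 0.4709 -0.4189  0.0892]
150 small flange [ 0.5612 -0.4201  0.0574]
150 medium flange [ 0.5304 -0.3292  0.0715]
150 large flange [ 0.4709 -0.4188  0.0874
[... 604 characters left out ...]
7, 0.06]
-0.24 [0.03, 0.03, 0.03, 0.03, 0.07, 0.08, 0.08, 0.08]
-0.2 [0.01, 0.03, 0.03, 0.03, 0.11, 0.1, 0.1, 0.09]
-0.16 [0.01, 0.01, 0.01, 0.07, 0.1, 0.09, 0.09, 0.09]
-0.12 [0.01, 0.01, 0.01, 0.07, 0.08, 0.08, 0.08, 0.07]
-0.08 [0.01, 0.01, 0.01, 0.01, 0.07, 0.08, 0.08, 0.08]
-0.04 [0.01, 0.01, 0.03, 0.02, 0.33, 0.08, 0.08, 0.25]
-0.0 [0.01, 0.01, 0.03, 0.03, 0.34, 0.35, 0.35, 0.35]
0.04 [0.01, 0.01, 0.03, 0.03, 0.08, 0.15, 0.13, 0.1]
0.08 [0.01, 0.01, 0.03, 0.03, 0.08, 0.1, 0.1, 0.1]
0.12 [0.01, 0.01, 0.02, 0.02, 0.08, 0.09, 0.1, 0.09]
0.16 [0.01, 0.01, 0.02, 0.02, 0.08, 0.1, 0.1, 0.1]
0.2 [0.04, 0.05, 0.05, 0.05, 0.07, 0.1, 0.1, 0.1]
0.24 [0.03, 0.05, 0.08, 0.08, 0.01, 0.06, 0.06, 0.06]
```

{"name": "arm_command", "arguments": {"slide": [[-4.6, -3.9, 0], [-9.2, -7.8, 0], [-13.8, -11.7, 0], [-18.4, -15.6, 0], [-23, -19.5, 0]], "spin": [-8, -17.7, -17.7, -17.7, -17.7], "jaw": 5.5}}

```text
clock: 2.48
eef_pos: [0.3128, 0.2188, 0.2316]
tool_rot: [0.0, 1.0, 0.0, 0.001]
ft_force: [1.4, 1.5, 0.2]
grip_width: 0.0551
grasp_force: 0.0
```

{"name": "arm_command", "arguments": {"slide": [[0, -6, 0], [0, -12, 0], [0, -18, 0], [0, -24, 0], [0, -30, 0]], "spin": [0, 0, 0, 0, 0]}}

```text
clock: 3.1
eef_pos: [0.3117, -0.0815, 0.2318]
tool_rot: [0.0, 1.0, -0.0, 0.001]
ft_force: [1.5, 0.3, -0.7]
grip_width: 0.055
grasp_force: 0.0
```

{"name": "arm_command", "arguments": {"slide": [[-3.2, -5.2, 0], [-6.4, -10.4, 0], [-9.6, -15.6, 0], [-12.8, -20.8, 0], [-15.8, -26.2, 0]], "spin": [0, 0, 0, 0, 0]}}

```text
clock: 3.72
eef_pos: [0.4705, -0.3436, 0.2312]
tool_rot: [0.0, 1.0, -0.0, 0.0]
ft_force: [1.2, 0.5, 0.5]
grip_width: 0.0551
grasp_force: 0.0
```

{"name": "arm_command", "arguments": {"slide": [[0, -3, 0], [0, -6, 0], [0, -7.5, 3], [0, -7.5, 7], [0, -7.5, 11]], "spin": [0, 0, 0, 0, 0]}}

```text
clock: 4.35
eef_pos: [0.4694, -0.4173, 0.1201]
tool_rot: [0.001, 1.0, -0.0, 0.0]
ft_force: [1.1, 0.9, 0.2]
grip_width: 0.055
grasp_force: 0.0
```

{"name": "arm_command", "arguments": {"slide": [[0, 0, 2], [0, 0, 4], [0, 0, 4.8], [0, 0, 4.8], [0, 0, 4.8]], "spin": [0, 0, 0, 0, 0]}}

```text
clock: 4.97
eef_pos: [0.4701, -0.4173, 0.0744]
tool_rot: [0.0, 1.0, -0.001, 0.001]
ft_force: [0.0, -0.3, -0.1]
grip_width: 0.0551
grasp_force: 0.0
```

{"name": "arm_command", "arguments": {"slide": [[0, 0, 0], [0, 0, 0], [0, 0, 0], [0, 0, 0], [0, 0, 0]], "spin": [0, 0, 0, 0, 0], "jaw": 1}}

```text
clock: 5.6
eef_pos: [0.47, -0.4177, 0.0743]
tool_rot: [0.001, 1.0, -0.001, 0.001]
ft_force: [-0.6, -2.4, 5.5]
grip_width: 0.0189
grasp_force: 58.7
```

{"name": "arm_command", "arguments": {"slide": [[0, 0, 0], [0, 0, 0], [0, 0, 0], [0, 0, 0], [0, 0, 0]], "spin": [0, 0, 0, 0, 0], "jaw": 4}}

```text
clock: 6.22
eef_pos: [0.4694, -0.4167, 0.0732]
tool_rot: [0.0, 1.0, 0.0, -0.0]
ft_force: [0.3, 0.2, 0.2]
grip_width: 0.0401
grasp_force: 0.0
```

{"name": "arm_command", "arguments": {"slide": [[0, 0, 0], [0, 0, 0], [0, 0, 0], [0, 0, 0], [0, 0, 0]], "spin": [10, 20, 30, 40, 50]}}

```text
clock: 6.85
eef_pos: [0.4695, -0.4168, 0.0733]
tool_rot: [0.426, 0.905, 0.0, -0.0]
ft_force: [0.2, 0.0, 0.5]
grip_width: 0.04
grasp_force: 0.0
```

{"name": "arm_command", "arguments": {"slide": [[0, 0, 0], [0, 0, 0], [0, 0, 0], [0, 0, 0], [0, 0, 0]], "spin": [10, 20, 30, 40, 40]}}

```text
clock: 7.48
eef_pos: [0.4695, -0.4168, 0.0733]
tool_rot: [0.707, 0.708, 0.0, -0.0]
ft_force: [-0.3, 1.0, 0.3]
grip_width: 0.0398
grasp_force: 0.0
```

{"name": "arm_command", "arguments": {"slide": [[0, 0, 0], [0, 0, 0], [0, 0, 0], [0, 0, 0], [0, 0, 0]], "spin": [0, 0, 0, 0, 0], "jaw": 1}}

```text
clock: 8.1
eef_pos: [0.4699, -0.4168, 0.0735]
tool_rot: [0.707, 0.707, 0.0, 0.0]
ft_force: [2.4, 0.9, 1.3]
grip_width: 0.019
grasp_force: 58.9
```

{"name": "arm_command", "arguments": {"slide": [[0, 0, -1], [0, 0, -2], [0, 0, -3], [0, 0, -4], [0, 0, -5]], "spin": [0, 0, 0, 0, 0]}}

```text
clock: 8.72
eef_pos: [0.4695, -0.4168, 0.1242]
tool_rot: [0.707, 0.707, -0.0, 0.0]
ft_force: [-0.1, 0.1, -3.1]
grip_width: 0.0189
grasp_force: 58.8
```

{"name": "arm_command", "arguments": {"slide": [[0, 0, -5], [0, 0, -10], [0, -2, -12.6], [2, -6, -12.6], [4, -11, -12.6]], "spin": [0, 0, 0, 0, 0]}}

```text
clock: 9.35
eef_pos: [0.359, -0.3765, 0.2501]
tool_rot: [0.707, 0.707, -0.0, 0.001]
ft_force: [-0.2, -0.2, -3.1]
grip_width: 0.019
grasp_force: 59.5
```

{"name": "arm_command", "arguments": {"slide": [[5.5, -1, 0], [11, -2, 0], [16.5, -3, 0], [22, -4, 0], [27.7, -5, 0]], "spin": [0, 0, 0, 0, 0]}}

```text
clock: 9.98
eef_pos: [0.3092, -0.0982, 0.2501]
tool_rot: [0.708, 0.706, 0.001, 0.001]
ft_force: [0.8, 0.5, -3.1]
grip_width: 0.0191
grasp_force: 59.6
```

{"name": "arm_command", "arguments": {"slide": [[6, 0, 0], [12, 0, 0], [18, 0, 0], [24, 0, 0], [30, 0, 0]], "spin": [0, 0, 0, 0, 0]}}

```text
clock: 10.6
eef_pos: [0.3097, 0.2024, 0.2503]
tool_rot: [0.707, 0.707, 0.001, 0.001]
ft_force: [1.3, -0.1, -2.8]
grip_width: 0.0192
grasp_force: 59.7
```

{"name": "arm_command", "arguments": {"slide": [[5, 0, 0], [10, 0, 0], [11, 5, 0], [12, 10, 0], [13, 15, 0]], "spin": [0, 0, 0, 0, 0]}}

```text
clock: 11.22
eef_pos: [0.4613, 0.331, 0.25]
tool_rot: [0.707, 0.707, 0.0, 0.0]
ft_force: [-0.2, 1.3, -3.2]
grip_width: 0.0188
grasp_force: 59.8
```

{"name": "arm_command", "arguments": {"slide": [[0.2, 4, 0], [0.4, 7.3, 0], [0.4, 7.3, 0], [0.4, 7.3, 2], [0.4, 7.3, 4]], "spin": [0, 0, 0, 0, 0]}}

```text
clock: 11.85
eef_pos: [0.5325, 0.3342, 0.2096]
tool_rot: [0.707, 0.707, 0.0, -0.0]
ft_force: [-0.8, 0.2, -3.3]
grip_width: 0.0189
grasp_force: 60.2
```

{"name": "arm_command", "arguments": {"slide": [[0, 0, 2.5], [0, 0, 5], [0, 0, 6.5], [0, 0, 7.5], [0, 0, 8.5]], "spin": [0, 0, 0, 0, 0]}}

```text
clock: 12.48
eef_pos: [0.5334, 0.3345, 0.1247]
tool_rot: [0.707, 0.707, 0.001, 0.0]
ft_force: [-0.1, 0.5, -3.8]
grip_width: 0.0186
grasp_force: 60.1
```

```bash
python3 - <<'E'
from h import *
o=get_obs();print(o["eef_pos"],o["ft_force"],o["ft_torque"])
p=camera("side");a=p["pixels"][90:200,190:330,::-1];cv2.imwrite("pics/s1.png",cv2.resize(a,None,fx=5,fy=5,interpolation=cv2.INTER_CUBIC))
E
```

```text
[0.53342585 0.33451139 0.12470076] [-0.14547897  0.50681068 -3.79146531] [-0.00510425 -0.04444148 -0.00857953]
```

View pics/s1.png

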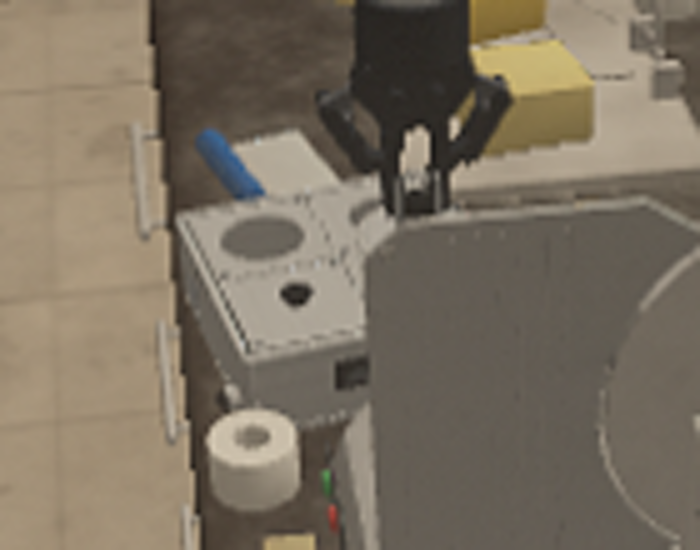

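The side camera's view of the large opening is blocked by the slicer. No contact force shows yet, so I keep lowering in small steps.

{"name": "arm_command", "arguments": {"slide": [[0, 0, 0.7], [0, 0, 1.4], [0, 0, 2], [0, 0, 2.5], [0, 0, 2.5]], "spin": [0, 0, 0, 0, 0]}}

```text
clock: 13.15
eef_pos: [0.5328, 0.3339, 0.0987]
tool_rot: [0.707, 0.707, -0.001, -0.0]
ft_force: [0.2, 0.1, -3.3]
grip_width: 0.0188
grasp_force: 60.1
```

{"name": "arm_command", "arguments": {"slide": [[0, 0, 0.2], [0, 0, 0.4], [0, 0, 0.6], [0, 0, 0.7], [0, 0, 0.7]], "spin": [0, 0, 0, 0, 0]}}

```text
clock: 13.78
eef_pos: [0.5331, 0.3341, 0.0922]
tool_rot: [0.707, 0.707, -0.0, -0.0]
ft_force: [-0.0, 0.3, -3.9]
grip_width: 0.0188
grasp_force: 60.1
```

No contact yet; next come the last millimetres.

{"name": "arm_command", "arguments": {"slide": [[0, 0, 0.1], [0, 0, 0.15], [0, 0, 0.2], [0, 0, 0.25], [0, 0, 0.25]], "spin": [0, 0, 0, 0, 0]}}

```text
clock: 14.4
eef_pos: [0.5331, 0.3342, 0.0898]
tool_rot: [0.707, 0.707, 0.0, 0.0]
ft_force: [0.9, 0.5, -3.8]
grip_width: 0.0189
grasp_force: 60.1
```

{"name": "arm_command", "arguments": {"slide": [[0, 0, 0.03], [0, 0, 0.06], [0, 0, 0.06], [0, 0, 0.06], [0, 0, 0.06]], "spin": [0, 0, 0, 0, 0]}}

```text
clock: 15.02
eef_pos: [0.5332, 0.3342, 0.0895]
tool_rot: [0.707, 0.707, 0.0, 0.0]
ft_force: [-0.2, -1.1, 0.5]
grip_width: 0.0192
grasp_force: 60.4
```

{"name": "arm_command", "arguments": {"slide": [[0, 0, 0], [0, 0, 0], [0, 0, 0], [0, 0, -0.5], [0, 0, -2]], "spin": [0, 0, 0, 0, 0], "jaw": 4.5}}

```text
clock: 15.65
eef_pos: [0.5326, 0.3338, 0.109]
tool_rot: [0.707, 0.707, -0.001, -0.0]
ft_force: [-0.1, 0.6, -0.3]
grip_width: 0.0451
grasp_force: 0.0
```

{"name": "arm_command", "arguments": {"slide": [[0, 0, -5], [0, 0, -9], [0, -3, -12], [-1, -8, -12], [-2, -13, -12]], "spin": [0, 0, 0, 0, 0]}}

```text
clock: 16.27
eef_pos: [0.4024, 0.3144, 0.2311]
tool_rot: [0.708, 0.707, 0.002, 0.0]
ft_force: [-0.1, 0.8, -0.1]
grip_width: 0.045
grasp_force: 0.0
```

{"name": "arm_command", "arguments": {"slide": [[-1, -5, 0], [-6.5, -9, 0], [-12.5, -9.3, 0], [-18.5, -9.3, 0], [-24.5, -9.3, 0]], "spin": [0, 0, 0, 0, 0]}}

```text
clock: 16.9
eef_pos: [0.3099, 0.068, 0.2307]
tool_rot: [0.707, 0.707, 0.002, 0.001]
ft_force: [2.0, -0.3, 0.7]
grip_width: 0.0447
grasp_force: 0.0
```

{"name": "arm_command", "arguments": {"slide": [[-6, 0, 0], [-12, 0, 0], [-18, 0, 0], [-24, 0, 0], [-30, 0, 0]], "spin": [0, 0, 0, 0, 0]}}

```text
clock: 17.52
eef_pos: [0.3096, -0.2331, 0.2309]
tool_rot: [0.708, 0.707, 0.0, 0.002]
ft_force: [1.7, 0.5, -0.1]
grip_width: 0.0447
grasp_force: 0.0
```

```bash
python3 - <<'E'
from m import *
p=camera("top");cv2.imwrite("pics/top2.png",cv2.resize(p["pixels"][150:270,110:430,::-1],None,fx=2.5,fy=2.5,interpolation=cv2.INTER_CUBIC))
print(np.round(get_obs()["eef_pos"],4),np.round(blob(p,(170.8,198.8),6,95,True,.106),4))
for n,c in(("small",(397.5,191)),("medium",(371,200))): print(n,np.round(blob(p,c,6,95,True,.090),4),np.round(blob(p,(c[0]-.5,c[1]),{"small":10,"medium":14}[n],140,False,.063),4))
W=cloud(p);D=np.hypot(W[...,0]-.533,W[...,1]-.334);f=(D<.035)&(D>.018);q=W[f];q=q[(q[:,2]>.05)&(q[:,2]<.1)]
A=np.c_[q[:,:2]-[.533,.334],np.ones(len(q))];print("lid plane",np.linalg.lstsq(A,q[:,2],rcond=None)[0])
E
```

```text
[ 0.3098 -0.24    0.2308] [0.5302 0.3291 0.0229]
small [ 0.5579 -0.4162  0.0238] [ 0.561  -0.4202  0.0583]
medium [ 0.5272 -0.3255  0.0232] [ 0.5302 -0.3294  0.0724]
lid plane [-0.01707401 -0.01144451  0.08282368]
```

View pics/top2.png

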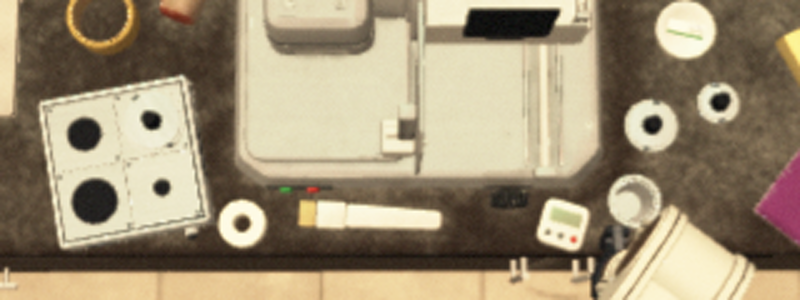

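The large pot is hung flat: its lid reads 82.8 mm against an expected 83 mm. Medium pot next.

{"name": "arm_command", "arguments": {"slide": [[-4, 3, 0], [-8, 7, 0], [-9.8, 12, 0], [-9.8, 17, 0], [-9.8, 22, 0]], "spin": [0, 0, 0, 0, 0]}}

```text
clock: 18.2
eef_pos: [0.5313, -0.3291, 0.2305]
tool_rot: [0.708, 0.706, 0.0, 0.001]
ft_force: [0.8, -0.4, -0.0]
grip_width: 0.0454
grasp_force: 0.0
```

{"name": "arm_command", "arguments": {"slide": [[0, 0, 0], [0, 0, 3], [0, 0, 7], [0, 0, 10], [0, 0, 11]], "spin": [0, 0, 0, 0, 0]}}

```text
clock: 18.82
eef_pos: [0.5278, -0.328, 0.1182]
tool_rot: [0.708, 0.707, -0.0, -0.002]
ft_force: [0.6, 0.8, 0.1]
grip_width: 0.0449
grasp_force: 0.0
```

{"name": "arm_command", "arguments": {"slide": [[0, 0, 2], [0, 0, 3.5], [0, 0, 4.5], [0, 0, 4.5], [0, 0, 4.5]], "spin": [0, 0, 0, 0, 0]}}

```text
clock: 19.45
eef_pos: [0.53, -0.3291, 0.0749]
tool_rot: [0.707, 0.707, 0.0, 0.001]
ft_force: [-0.2, 0.4, 0.2]
grip_width: 0.0448
grasp_force: 0.0
```

{"name": "arm_command", "arguments": {"slide": [[0, 0, 0], [0, 0, 0], [0, 0, 0], [0, 0, 0], [0, 0, 0]], "spin": [0, 0, 0, 0, 0], "jaw": 1}}

```text
clock: 20.08
eef_pos: [0.5302, -0.3293, 0.0751]
tool_rot: [0.707, 0.707, 0.0, 0.001]
ft_force: [0.7, 0.3, 5.6]
grip_width: 0.0186
grasp_force: 58.9
```

{"name": "arm_command", "arguments": {"slide": [[0, 0, 0], [0, 0, 0], [0, 0, 0], [0, 0, 0], [0, 0, 0]], "spin": [0, 0, -10, -20, -30], "jaw": 4}}

```text
clock: 20.7
eef_pos: [0.529, -0.3285, 0.0735]
tool_rot: [0.498, 0.867, 0.0, -0.001]
ft_force: [0.2, -0.4, 0.1]
grip_width: 0.0401
grasp_force: 0.0
```

{"name": "arm_command", "arguments": {"slide": [[0, 0, 0], [0, 0, 0], [0, 0, 0], [0, 0, 0], [0, 0, 0]], "spin": [-10, -20, -30, -40, -50]}}

```text
clock: 21.32
eef_pos: [0.529, -0.3285, 0.0735]
tool_rot: [0.085, 0.996, 0.0, -0.001]
ft_force: [-0.3, -0.4, -0.2]
grip_width: 0.04
grasp_force: 0.0
```

{"name": "arm_command", "arguments": {"slide": [[0, 0, 0], [0, 0, 0], [0, 0, 0], [0, 0, 0], [0, 0, 0]], "spin": [-10, -10, -10, -10, -10]}}

```text
clock: 21.95
eef_pos: [0.5296, -0.3288, 0.0742]
tool_rot: [0.001, 1.0, 0.0, -0.0]
ft_force: [0.5, -0.5, -0.2]
grip_width: 0.04
grasp_force: 0.0
```

{"name": "arm_command", "arguments": {"slide": [[0, 0, 0], [0, 0, 0], [0, 0, 0], [0, 0, 0], [0, 0, 0]], "spin": [0, 0, 0, 0, 0], "jaw": 1}}

```text
clock: 22.58
eef_pos: [0.5297, -0.3291, 0.0745]
tool_rot: [0.001, 1.0, -0.0, 0.0]
ft_force: [0.4, -1.8, 1.2]
grip_width: 0.0188
grasp_force: 58.8
```

{"name": "arm_command", "arguments": {"slide": [[0, 0, -1], [0, 0, -2], [0, 0, -3], [0, 0, -4], [0, 0, -5]], "spin": [0, 0, 0, 0, 0]}}

```text
clock: 23.2
eef_pos: [0.5296, -0.3288, 0.125]
tool_rot: [0.0, 1.0, -0.0, 0.0]
ft_force: [0.1, 0.3, -2.1]
grip_width: 0.0191
grasp_force: 58.7
```

{"name": "arm_command", "arguments": {"slide": [[0, 0, -5], [0, 0, -10], [1, 0, -12.5], [6, 0, -12.5], [11, 0, -12.5]], "spin": [0, 0, 0, 0, 0]}}

```text
clock: 23.82
eef_pos: [0.4187, -0.3287, 0.2499]
tool_rot: [-0.0, 1.0, -0.001, 0.0]
ft_force: [-0.5, -1.3, -2.2]
grip_width: 0.0189
grasp_force: 59.1
```

{"name": "arm_command", "arguments": {"slide": [[5, 1, 0], [10, 3, 0], [11, 8, 0], [11, 13.5, 0], [11, 19.5, 0]], "spin": [0, 0, 0, 0, 0]}}

```text
clock: 24.45
eef_pos: [0.3094, -0.1325, 0.25]
tool_rot: [0.002, 1.0, -0.0, 0.001]
ft_force: [1.6, 0.7, -1.8]
grip_width: 0.0187
grasp_force: 59.2
```

{"name": "arm_command", "arguments": {"slide": [[0, 6, 0], [0, 12, 0], [0, 18, 0], [0, 24, 0], [0, 30, 0]], "spin": [0, 0, 0, 0, 0]}}

```text
clock: 25.08
eef_pos: [0.3097, 0.1684, 0.2502]
tool_rot: [0.0, 1.0, 0.0, 0.001]
ft_force: [2.5, -0.4, -1.9]
grip_width: 0.0187
grasp_force: 59.2
```

{"name": "arm_command", "arguments": {"slide": [[0, 6, 0], [-1, 12, 0], [-4, 17, 0], [-8, 21, 0], [-11.9, 24, 0]], "spin": [0, 0, 0, 0, 0]}}

```text
clock: 25.7
eef_pos: [0.4299, 0.4083, 0.2495]
tool_rot: [-0.001, 1.0, 0.0, 0.0]
ft_force: [-0.8, 0.4, -1.9]
grip_width: 0.0184
grasp_force: 59.2
```

{"name": "arm_command", "arguments": {"slide": [[0, 0, 0], [0, 0, 0], [0, 0, 1.5], [0, 0, 3], [0, 0, 4]], "spin": [0, 0, 0, 0, 0]}}

```text
clock: 26.32
eef_pos: [0.4282, 0.4054, 0.2079]
tool_rot: [0.0, 1.0, -0.001, -0.001]
ft_force: [-0.6, 0.7, -2.1]
grip_width: 0.0184
grasp_force: 59.4
```

{"name": "arm_command", "arguments": {"slide": [[0, 0, 2.5], [0, 0, 5], [0, 0, 6.5], [0, 0, 7.5], [0, 0, 8.5]], "spin": [0, 0, 0, 0, 0]}}

```text
clock: 26.95
eef_pos: [0.4295, 0.4066, 0.1243]
tool_rot: [0.0, 1.0, 0.0, 0.0]
ft_force: [0.0, -0.4, -1.6]
grip_width: 0.0186
grasp_force: 59.4
```

{"name": "arm_command", "arguments": {"slide": [[0, 0, 0.7], [0, 0, 1.4], [0, 0, 2], [0, 0, 2.5], [0, 0, 2.5]], "spin": [0, 0, 0, 0, 0]}}

```text
clock: 27.58
eef_pos: [0.429, 0.4061, 0.0987]
tool_rot: [0.0, 1.0, -0.0, -0.0]
ft_force: [0.3, 0.2, -2.2]
grip_width: 0.0188
grasp_force: 59.4
```

{"name": "arm_command", "arguments": {"slide": [[0, 0, 0.2], [0, 0, 0.4], [0, 0, 0.5], [0, 0, 0.5], [0, 0, 0.5]], "spin": [0, 0, 0, 0, 0]}}

```text
clock: 28.2
eef_pos: [0.4292, 0.4063, 0.0943]
tool_rot: [0.0, 1.0, 0.0, 0.0]
ft_force: [0.3, 0.2, -2.5]
grip_width: 0.0189
grasp_force: 59.4
```

{"name": "arm_command", "arguments": {"slide": [[0, 0, 0.1], [0, 0, 0.2], [0, 0, 0.3], [0, 0, 0.33], [0, 0, 0.33]], "spin": [0, 0, 0, 0, 0]}}

```text
clock: 28.82
eef_pos: [0.4292, 0.4062, 0.0909]
tool_rot: [0.0, 1.0, -0.0, -0.0]
ft_force: [0.4, -0.9, -2.4]
grip_width: 0.019
grasp_force: 59.4
```

{"name": "arm_command", "arguments": {"slide": [[0, 0, 0.03], [0, 0, 0.06], [0, 0, 0.06], [0, 0, 0.06], [0, 0, 0.06]], "spin": [0, 0, 0, 0, 0]}}

```text
clock: 29.45
eef_pos: [0.4293, 0.4063, 0.0906]
tool_rot: [0.0, 1.0, 0.0, 0.0]
ft_force: [-0.1, -1.1, 0.9]
grip_width: 0.019
grasp_force: 59.5
```

{"name": "arm_command", "arguments": {"slide": [[0, 0, 0], [0, 0, 0], [0, 0, 0], [0, 0, -0.5], [0, 0, -2]], "spin": [0, 0, 0, 0, 0], "jaw": 4.5}}

```text
clock: 30.08
eef_pos: [0.4287, 0.4058, 0.1102]
tool_rot: [0.0, 1.0, -0.001, -0.001]
ft_force: [-0.2, 0.7, 0.4]
grip_width: 0.045
grasp_force: 0.0
```

{"name": "arm_command", "arguments": {"slide": [[0, 0, -5], [0, 0, -9], [3, -3, -12], [7, -6, -12], [11.9, -9, -12]], "spin": [0, 0, 0, 0, 0]}}

```text
clock: 30.7
eef_pos: [0.3098, 0.316, 0.2321]
tool_rot: [0.001, 1.0, 0.001, 0.001]
ft_force: [-0.2, -0.7, 1.2]
grip_width: 0.045
grasp_force: 0.0
```

{"name": "arm_command", "arguments": {"slide": [[0, -6, 0], [0, -12, 0], [0, -18, 0], [0, -24, 0], [0, -30, 0]], "spin": [0, 0, 0, 0, 0]}}

```text
clock: 31.32
eef_pos: [0.31, 0.0148, 0.2319]
tool_rot: [-0.0, 1.0, 0.0, 0.002]
ft_force: [1.7, -0.4, -0.5]
grip_width: 0.045
grasp_force: 0.0
```

{"name": "arm_command", "arguments": {"slide": [[0, -6, 0], [0, -12, 0], [0, -18, 0], [0, -24, 0], [0, -30, 0]], "spin": [0, 0, 0, 0, 0]}}

```text
clock: 31.95
eef_pos: [0.3095, -0.2861, 0.2319]
tool_rot: [0.001, 1.0, -0.001, 0.001]
ft_force: [0.5, 0.8, 0.8]
grip_width: 0.045
grasp_force: 0.0
```

```bash
python3 - <<'E'
from m import *
p=camera("top")
print(np.round(get_obs()["eef_pos"],4),"medknob",np.round(blob(p,(148,230),6,95,True,.106),4))
c=(397.5,191);print(np.round(blob(p,c,6,95,True,.090),4),np.round(blob(p,(397,191),10,140,False,.063),4))
for n,q,r in(("L",(.533,.334),.035),("M",(.429,.4063),.028)):
    W=cloud(p);D=np.hypot(W[...,0]-q[0],W[...,1]-q[1]);w=W[(D<r)&(D>.018)];w=w[(w[:,2]>.05)&(w[:,2]<.1)]
    print(n,np.linalg.lstsq(np.c_[w[:,:2]-q,np.ones(len(w))],w[:,2],rcond=None)[0])
E
```

```text
[ 0.3098 -0.2929  0.2315] medknob [0.4277 0.4023 0.0232]
[ 0.5579 -0.4162  0.0237] [ 0.561  -0.4204  0.0584]
L [-0.01119169 -0.02083034  0.08299866]
M [0.00151093 0.01855775 0.08270698]
```

Both hung pots read flat, with lids at 83 mm. Small pot next, at (.561,-.420).

{"name": "arm_command", "arguments": {"slide": [[-5, -4, 0], [-10, -8, 0], [-15, -12, 0], [-20, -13, 0], [-25.1, -13.6, 0]], "spin": [0, 0, 0, 0, 0]}}

```text
clock: 32.62
eef_pos: [0.562, -0.4207, 0.2313]
tool_rot: [0.001, 1.0, -0.001, 0.001]
ft_force: [0.1, -0.7, -0.3]
grip_width: 0.0448
grasp_force: 0.0
```

{"name": "arm_command", "arguments": {"slide": [[0, 0, 0], [0, 0, 3], [0, 0, 7], [0, 0, 11], [0, 0, 11]], "spin": [0, 0, 0, 0, 0]}}

```text
clock: 33.25
eef_pos: [0.5574, -0.4179, 0.1176]
tool_rot: [0.001, 1.0, 0.002, -0.003]
ft_force: [-0.6, -1.1, -0.4]
grip_width: 0.0451
grasp_force: 0.0
```

{"name": "arm_command", "arguments": {"slide": [[0, 0, 2], [0, 0, 3.5], [0, 0, 4.6], [0, 0, 4.6], [0, 0, 4.6]], "spin": [0, 0, 0, 0, 0]}}

```text
clock: 33.88
eef_pos: [0.5608, -0.4201, 0.0751]
tool_rot: [0.0, 1.0, -0.0, 0.0]
ft_force: [0.4, -0.2, 0.2]
grip_width: 0.0448
grasp_force: 0.0
```

{"name": "arm_command", "arguments": {"slide": [[0, 0, 0], [0, 0, 0], [0, 0, 0], [0, 0, 0], [0, 0, 0]], "spin": [0, 0, 0, 0, 0], "jaw": 1}}

```text
clock: 34.5
eef_pos: [0.561, -0.4204, 0.0753]
tool_rot: [0.0, 1.0, -0.001, 0.001]
ft_force: [-0.4, -0.6, 5.7]
grip_width: 0.0188
grasp_force: 58.9
```

{"name": "arm_command", "arguments": {"slide": [[0, 0, 0], [0, 0, 0], [0, 0, 0], [0, 0, 0], [0, 0, 0]], "spin": [0, 0, 10, 20, 30], "jaw": 4}}

```text
clock: 35.12
eef_pos: [0.56, -0.4194, 0.0734]
tool_rot: [0.262, 0.965, 0.0, -0.001]
ft_force: [-0.1, -0.3, 0.4]
grip_width: 0.04
grasp_force: 0.0
```

{"name": "arm_command", "arguments": {"slide": [[0, 0, 0], [0, 0, 0], [0, 0, 0], [0, 0, 0], [0, 0, 0]], "spin": [10, 20, 30, 40, 50]}}

```text
clock: 35.75
eef_pos: [0.56, -0.4194, 0.0734]
tool_rot: [0.645, 0.764, 0.0, -0.001]
ft_force: [-1.1, 0.1, 0.0]
grip_width: 0.04
grasp_force: 0.0
```

{"name": "arm_command", "arguments": {"slide": [[0, 0, 0], [0, 0, 0], [0, 0, 0], [0, 0, 0], [0, 0, 0]], "spin": [10, 10, 10, 10, 10]}}

```text
clock: 36.38
eef_pos: [0.5604, -0.4198, 0.0743]
tool_rot: [0.707, 0.707, -0.0, -0.0]
ft_force: [-0.3, 0.3, 0.6]
grip_width: 0.04
grasp_force: 0.0
```

{"name": "arm_command", "arguments": {"slide": [[0, 0, 0], [0, 0, 0], [0, 0, 0], [0, 0, 0], [0, 0, 0]], "spin": [0, 0, 0, 0, 0], "jaw": 1}}

```text
clock: 37.0
eef_pos: [0.5607, -0.42, 0.0746]
tool_rot: [0.707, 0.707, 0.0, 0.0]
ft_force: [0.3, 0.7, 0.9]
grip_width: 0.0189
grasp_force: 58.9
```

{"name": "arm_command", "arguments": {"slide": [[0, 0, -1], [0, 0, -2], [0, 0, -3], [0, 0, -4], [0, 0, -5]], "spin": [0, 0, 0, 0, 0]}}

```text
clock: 37.62
eef_pos: [0.5605, -0.4199, 0.1252]
tool_rot: [0.707, 0.707, 0.0, 0.0]
ft_force: [0.4, 0.7, -1.7]
grip_width: 0.0188
grasp_force: 58.7
```

{"name": "arm_command", "arguments": {"slide": [[0, 0, -5], [0, 0, -10], [0, -2, -12.5], [3, -7, -12.5], [6, -12, -12.5]], "spin": [0, 0, 0, 0, 0]}}

```text
clock: 38.25
eef_pos: [0.4396, -0.3594, 0.2497]
tool_rot: [0.707, 0.707, 0.0, 0.001]
ft_force: [-0.1, -0.2, -1.1]
grip_width: 0.0188
grasp_force: 59.2
```

{"name": "arm_command", "arguments": {"slide": [[3, -5, 0], [6, -10, 0], [9, -13, 0], [14, -13, 0], [20, -13, 0]], "spin": [0, 0, 0, 0, 0]}}

```text
clock: 38.88
eef_pos: [0.3104, -0.1589, 0.2502]
tool_rot: [0.709, 0.706, 0.001, 0.001]
ft_force: [2.1, -0.1, -0.8]
grip_width: 0.0187
grasp_force: 59.3
```

{"name": "arm_command", "arguments": {"slide": [[6, 0, 0], [12, 0, 0], [18, 0, 0], [24, 0, 0], [30, 0, 0]], "spin": [0, 0, 0, 0, 0]}}

```text
clock: 39.5
eef_pos: [0.3108, 0.1424, 0.2504]
tool_rot: [0.707, 0.707, 0.001, 0.001]
ft_force: [2.3, 0.1, -1.2]
grip_width: 0.0187
grasp_force: 59.3
```

{"name": "arm_command", "arguments": {"slide": [[6, 0, 0], [12, 0, 0], [17, 2.5, 0], [21.5, 6, 0], [25, 10.5, 0]], "spin": [0, 0, 0, 0, 0]}}

```text
clock: 40.12
eef_pos: [0.4164, 0.3926, 0.2502]
tool_rot: [0.706, 0.708, 0.001, -0.0]
ft_force: [-0.3, 0.7, -2.0]
grip_width: 0.019
grasp_force: 59.3
```

{"name": "arm_command", "arguments": {"slide": [[1.1, 3.5, 0], [2.2, 7, 0], [3.2, 10.1, 0], [3.2, 10.1, 0], [3.2, 10.1, 0]], "spin": [0, 0, 0, 0, 0]}}

```text
clock: 40.75
eef_pos: [0.5167, 0.4219, 0.2493]
tool_rot: [0.707, 0.707, -0.0, -0.0]
ft_force: [-0.4, -0.5, -1.6]
grip_width: 0.0189
grasp_force: 59.4
```

{"name": "arm_command", "arguments": {"slide": [[0, 0, 1], [0, 0, 3], [0, 0, 4], [0, 0, 4], [0, 0, 4]], "spin": [0, 0, 0, 0, 0]}}

```text
clock: 41.38
eef_pos: [0.5173, 0.4224, 0.2102]
tool_rot: [0.707, 0.707, 0.001, 0.0]
ft_force: [-0.1, 0.5, -1.0]
grip_width: 0.0187
grasp_force: 59.5
```

{"name": "arm_command", "arguments": {"slide": [[0, 0, 2.5], [0, 0, 5], [0, 0, 6.5], [0, 0, 7.5], [0, 0, 8.5]], "spin": [0, 0, 0, 0, 0]}}

```text
clock: 42.0
eef_pos: [0.5177, 0.4226, 0.1247]
tool_rot: [0.707, 0.707, 0.001, 0.0]
ft_force: [0.2, -0.2, -1.7]
grip_width: 0.0185
grasp_force: 59.5
```

{"name": "arm_command", "arguments": {"slide": [[0, 0, 0.7], [0, 0, 1.4], [0, 0, 2], [0, 0, 2.5], [0, 0, 2.5]], "spin": [0, 0, 0, 0, 0]}}

```text
clock: 42.62
eef_pos: [0.5169, 0.422, 0.0988]
tool_rot: [0.707, 0.707, -0.0, -0.0]
ft_force: [-0.6, 0.3, -1.5]
grip_width: 0.0188
grasp_force: 59.5
```

{"name": "arm_command", "arguments": {"slide": [[0, 0, 0.2], [0, 0, 0.4], [0, 0, 0.6], [0, 0, 0.6], [0, 0, 0.6]], "spin": [0, 0, 0, 0, 0]}}

```text
clock: 43.25
eef_pos: [0.5172, 0.4222, 0.0934]
tool_rot: [0.707, 0.707, 0.0, -0.0]
ft_force: [-0.7, 0.2, -1.2]
grip_width: 0.0184
grasp_force: 59.5
```

{"name": "arm_command", "arguments": {"slide": [[0, 0, 0.1], [0, 0, 0.2], [0, 0, 0.25], [0, 0, 0.25], [0, 0, 0.25]], "spin": [0, 0, 0, 0, 0]}}

```text
clock: 43.88
eef_pos: [0.5172, 0.4222, 0.0908]
tool_rot: [0.707, 0.707, 0.0, 0.0]
ft_force: [-0.2, 0.0, -1.9]
grip_width: 0.019
grasp_force: 59.6
```

{"name": "arm_command", "arguments": {"slide": [[0, 0, 0.03], [0, 0, 0.06], [0, 0, 0.06], [0, 0, 0.06], [0, 0, 0.06]], "spin": [0, 0, 0, 0, 0]}}

```text
clock: 44.5
eef_pos: [0.5173, 0.4222, 0.0906]
tool_rot: [0.707, 0.707, 0.0, 0.0]
ft_force: [-0.6, -1.0, 3.5]
grip_width: 0.0187
grasp_force: 59.9
```

{"name": "arm_command", "arguments": {"slide": [[0, 0, 0], [0, 0, 0], [0, 0, 0], [0, 0, -0.5], [0, 0, -2]], "spin": [0, 0, 0, 0, 0], "jaw": 4.5}}

```text
clock: 45.12
eef_pos: [0.5167, 0.4218, 0.1099]
tool_rot: [0.707, 0.707, -0.001, -0.0]
ft_force: [-0.6, -0.3, 0.0]
grip_width: 0.0449
grasp_force: 0.0
```

{"name": "arm_command", "arguments": {"slide": [[0, 0, -5], [0, 0, -9], [0, -3, -12], [-3, -8, -12], [-6, -13, -12]], "spin": [0, 0, 0, 0, 0]}}

```text
clock: 45.75
eef_pos: [0.3864, 0.3622, 0.232]
tool_rot: [0.707, 0.707, 0.002, -0.0]
ft_force: [-0.4, 0.3, 1.5]
grip_width: 0.0449
grasp_force: 0.0
```

{"name": "arm_command", "arguments": {"slide": [[-5, -3, 0], [-10, -6, 0], [-15, -8, 0], [-20, -8, 0], [-25, -8, 0]], "spin": [0, 0, 0, 0, 0]}}

```text
clock: 46.38
eef_pos: [0.3069, 0.1112, 0.2318]
tool_rot: [0.707, 0.707, 0.002, 0.001]
ft_force: [1.0, 0.4, -0.3]
grip_width: 0.0449
grasp_force: 0.0
```

{"name": "arm_command", "arguments": {"slide": [[-3, 0, 0], [-6, 0, 0], [-6, 0, 0], [-6, 0, 0], [-6, 0, 0]], "spin": [0, 0, 0, 0, 0]}}

```text
clock: 47.0
eef_pos: [0.3071, 0.053, 0.2305]
tool_rot: [0.707, 0.707, 0.0, 0.0]
ft_force: [-0.1, -0.7, 0.4]
grip_width: 0.0448
grasp_force: 0.0
```

```bash
python3 - <<'E'
from m import *
p=camera("top");cv2.imwrite("pics/top3.png",cv2.resize(p["pixels"][150:270,110:430,::-1],None,fx=2.5,fy=2.5,interpolation=cv2.INTER_CUBIC))
W=cloud(p)
for n,q,r in(("L",(.533,.334),.035),("M",(.429,.4063),.028),("S",(.5172,.4222),.022)):
    D=np.hypot(W[...,0]-q[0],W[...,1]-q[1]);w=W[(D<r)&(D>.012)];w=w[(w[:,2]>.05)&(w[:,2]<.095)]
    print(n,len(w),np.linalg.lstsq(np.c_[w[:,:2]-q,np.ones(len(w))],w[:,2],rcond=None)[0],np.nanmax(W[D<.02][:,2]))
E
```

```text
L 304 [ 0.01035165 -0.00473167  0.08301789] 0.11760677918843172
M 182 [0.00339756 0.0155733  0.08334036] 0.1195645097083545
S 84 [-0.00520335 -0.03839378  0.08193439] 0.11949286551103239
```

View pics/top3.png

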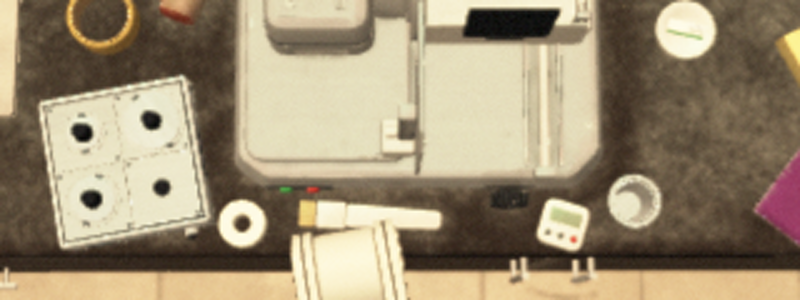

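All three pots hang in their openings, with lids at about 83 mm and no tilt beyond the depth noise. The open pot is still at crop pixel (635,201), where it was.

```bash
python3 -c "
from workcell import *
print(job_done())"
```

```text
the job is handed in; nothing more can be done
None
```

I hung all three lidded pots in their matching openings, flat on the plates as far as the top camera can measure, left the open pot where it stood, and handed the job in at about 47 s.

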